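Start the chamber vacuum packer and hold its lid down

TASK

Switch the vacuum packer on by pushing in the round power button at the left end of its panel until it stays in, then push the clear lid down with your fingertips until it lies flat on its seal, and keep pressing it there: the program finishes while still holding the lid shut. Only press: never lift the lid further open, and leave the jars and the other kitchen things as they stand.

Things in the scene. Friction and masses are not known exactly. Their poses are not given: they have to be found in the camera images.
- packer: Chamber vacuum packer, fixed, stainless, 460 deep (x), 360 wide (y), deck 175 high. Origin: centre of its underside, on the table; x to its back, y to its left seen from the robot, z up. Front 100 mm: panel rising at 0.464 rad from z 118 at x -230 to z 168 at x -130, with power button (y 125), flat gauge and keys, and a 15 mm knob (y -130). Behind it the chamber, floor at z 74, under the lid.
- power (a joint): Travel of the power button, m: 0 = out (off, as at the start), 0.007 = fully in. It slides square to the sloping panel and stays wherever it is left; about 3 N moves it. It counts as on from 0.0045.
- power_top (a point): Centre of the power button's outer face: a plain black round button 28 mm across at the left end of the packer's panel, standing 14 mm off the panel when out and 7 mm when in. The point moves with the button. Its own z axis points straight out of the panel (up and towards the robot); pushing it in is along -z of this point.
- lid_panel: The lid: clear 15 mm plastic plate, 330 wide, 300 from back to front, about 0.9 kg, with a black strip 36 x 200, 14 high, along the top of its front edge. Origin: underside of the plate below the middle of the strip, 290 mm in front of the hinge; axes those of the packer when shut. The hinge line runs along the packer's y axis, at x +175, z +185 of the packer's frame, level with the plate's underside.
- lid_strip (a point): Centre of the top face of the black strip, 29 mm above the plate's underside; moves with the lid. Shut (hard stop): 214 mm above the table, x -115, y 0 of the packer. At the start the lid is 0.34 to 0.44 rad open (309 to 335 mm here). Gas springs float it near 0.4 rad, with friction; pushing the strip down takes up to 15 N, growing towards shut; let go, it rises to about 0.3 rad.
- jar_a: Loose glass jar, 68 mm diameter, 68 high, standing in the chamber, left half, well below the lid; origin under its centre. Leave alone.
- jar_b: The same kind of jar in the right half of the chamber. Leave alone.
- jar_c: The same kind of jar, standing on the table 30 to 50 mm in front of the packer. Leave alone.
- sheet_pan: Aluminium sheet pan 330 x 240 x 29 on the table at the left; origin under its centre. Leave alone.
- turner: Slotted steel turner with dark wooden handle, 265 long, lying in the sheet pan. Leave alone.
- squeeze: Clear squeeze bottle, 58 diameter, 170 high, on the table at the right; origin under its centre. Leave alone.
- mill: Dark wooden pepper mill, 56 diameter, 160 high, on the table at the right; origin under its centre. Leave alone.
- bowl: Steel bowl, 150 diameter, 60 high, on the table at the right near the robot; origin under its centre. Leave alone.

How it is judged:
By the outcome, as a careful person would: the job done as asked, in the order asked, and still so for the second after the job is handed in, while the arm keeps its last pose, push and grip.
It also fails if it takes over 40 s, if anything falls off the work surface, if the arm or the gripper's body presses on something with over 40 N, if the wrist force passes 120 N, or if a joint passes its speed limit or range.

ROBOT

A 6-joint arm with a two-finger parallel gripper is mounted at the origin on the work surface. World frame = base frame: x ahead of the robot, y to its left, z up, the work surface at z = 0. Lengths are in m, angles in rad, forces in N, time in s.
With the tool pointing down it reaches from about 0.425 to 0.95 m from the base axis. Payload 3.5 kg.
Tool frame: the origin (TCP) lies midway between the tips of the shut fingers; the grasp point (between the pads) lies grasp_offset behind it (grasp_offset is the distance from the TCP to the grasp point, in m); z points along the fingers, y is the direction in which the jaws open and shut (so a half turn about z gives the same grasp; the last joint's range is limited). The gripper opens to 85 mm and grips with 20 to 120 N. Pads are 22 mm wide; open, the fingers measure 114 mm over their backs; the gripper's body (76 mm by 85 mm) begins 54 mm behind the grasp point. The pads swing forward as they close: fully open they stand 13 mm farther back than shut.
Start: joints at [1.036, 0.286, 1.577, -0, 1.279, -0.15], TCP at [0.253, 0.626, 0.231] pointing down, gripper open.
Joint ranges: [-2.77, 2.77], [-0.9, 2.22], [0.21, 2.48], [-1.53, 4.67], [0.24, 2.81], [-2.84, 2.84]. Speed limits (rad/s): [2.79, 2.79, 3.14, 3.14, 3.14, 3.14].

INTERFACE

Orientations are given as a unit quaternion [x, y, z, w].
In Python, from plant import * gives the robot as it stands.
- The arm moves only by the tool jog_arm, never from a script. Its argument "targets" is text: rows parted by semicolons, each of 7 numbers parted by spaces: the shift along the world's x, y, z in mm, then the turn, a rotation vector about the world's x, y, z in degrees, then the gripper's target within -1 to 1 (fully open at 1, half-way at 0, shut at -1). A call has 1 to 10 rows; each row shifts and turns the pose as measured when the row begins; what a row does not reach is not made up. A row lasts 1/12 s, in which the tool goes at most 41.7 mm and 7.16 degrees, less where a joint would pass 70% of its speed; a pose out of reach is approached as far as the arm can. A call with a gripper value outside its range is refused whole. The fingers move at their own pace and stop on an object; "force" is the grip in N (left out, the last holds). Time passes only in rows, so rows that do not move let the fingers close. It gives the time, the measured TCP pose, the force and the opening at its end, in the units of the state.
- get_state(): the state, without advancing time (a new reading comes with each control period).
- read_camera(name): name is "scene" or "top"; returns a dict with "pixels" (420x560x3 uint8, blue, green, red), "mtx" (3x3 intrinsics, pixels), "world_from_camera" (4x4, takes a point from camera to world coordinates). Camera axes: x right, y up, looking along -z (the intrinsics and any distortion apply to the point x, -y, -z); pixel columns grow to the right and rows downward; lengths in m; the calibration is good to about 2 mm. A picture is of the moment at which its call begins. There is no depth.
- sign_off(): hands the job in, once; it reports no verdict.
Trained networks look in a picture, given as the dict that the camera call returned (one of the last four; its "shot" number tells which), for a name from the list of things; names that differ only in an ending like _2 or _b are one class to them, and where a whole thing is asked for, a point or a joint stands for the part that bears it (a point fixed in the world has none). Each returns a list of dicts, best first, with "p" (0 to 1); they miss things now and then, are a little off and sometimes report something else, mostly with a low value. They report only what shows in the picture. A call takes as long as a camera call.
- spot_in(target, picture): "uv" ([column, row] in pixels, amid what is visible of it).
- silhouettes(target, picture): "mask" (420x560 bool, what is visible of it) and "uv" ([column, row] in pixels, amid what is visible of it).
- mark_of(target, picture): "uv" ([column, row] in pixels: a listed point, or the origin of a listed thing).
The state is a dict: "time": time; "qpos": joint angles; "dq": joint speeds; "joint_efforts": joint torques, N m; "eef_pos": TCP position; "tcp_rot": TCP orientation; "contact_force": force on the tool from outside, world axes, zero at the start; "wrist_torque": the same for the moment, N m; "opening": opening from 0.0 (shut) to 1.0 (fully open).
Only numpy, scipy, OpenCV 4.12 (cv2) and the standard library are available. Lean on these libraries where they do the work, as an engineer would, in place of code of your own. Each camera call takes 0.05 s, during which the arm holds its last target.

## Working session

There is one attempt and no reset: what is moved stays moved. The work goes in short steps, Python scripts to look and compute and a tool call to move; the robot and the scene stay as the last step left them, time stands still between calls to the robot, and variables do not carry over. Pictures are saved under pics/ and viewed, and the job is handed in when it is done.

Besides the shell and the picture viewer there is one more tool, called after "Call:" by a JSON object that holds its "fn" and its "kwargs". jog_arm: Moves the arm, as the interface text tells. Its arguments: {"type":"object","properties":{"targets":{"type":"string"},"force":{"type":"number"}},"required":["targets"]}

```bash
mkdir -p pics; ls
python3 - <<'E'
from plant import *
import cv2,numpy as np,pickle
s=get_state(); print({k:np.round(v,3).tolist() for k,v in s.items()})
for n in ("scene","top"):
    p=read_camera(n); cv2.imwrite(f"pics/{n}0.png",p["pixels"])
    pickle.dump(p,open(f"{n}.pkl","wb"))
    print(n,np.round(p["mtx"],1).tolist(),np.round(p["world_from_camera"],3).tolist(),[k for k in p])
    for t in ("power_top","lid_strip","packer","lid_panel","jar_c","jar_a"):
        print(t,[(np.round(d["uv"],1).tolist(),round(d["p"],2)) for d in mark_of(t,p)][:3])
    for t in ("power","power_top"):
        print('spot',t,[(np.round(d["uv"],1).tolist(),round(d["p"],2)) for d in spot_in(t,p)][:3])
E
```

```text
pics
{'time': 0.0, 'qpos': [1.036, 0.287, 1.578, -0.0, 1.279, -0.15], 'dq': [-0.0, -0.0, -0.001, 0.001, -0.001, 0.002], 'joint_efforts': [0.002, -40.597, -29.263, -0.0, 0.006, 0.0], 'eef_pos': [0.253, 0.625, 0.23], 'tcp_rot': [0.191, 0.982, -0.001, -0.0], 'contact_force': [0.333, 0.063, -0.077], 'wrist_torque': [0.028, 0.012, -0.011], 'opening': 1.005}
scene [[383.0, 0.0, 280.5], [0.0, 383.0, 207.8], [0.0, 0.0, 1.0]] [[0.814, 0.47, -0.34, 0.075], [-0.58, 0.673, -0.459, -0.6], [0.013, 0.572, 0.82, 1.341], [0.0, 0.0, 0.0, 1.0]] ['pixels', 'mtx', 'world_from_camera', 'shot']
power_top [([239.7, 184.9], 0.6)]
lid_strip [([273.1, 171.5], 0.77)]
packer [([293.1, 209.5], 0.57)]
lid_panel []
jar_c [([231.9, 266.5], 0.7), ([303.1, 213.9], 0.49)]
jar_a [([231.9, 266.5], 0.7), ([303.1, 213.9], 0.49)]
spot power [([236.7, 182.0], 0.44)]
spot power_top []
top [[506.5, 0.0, 279.0], [0.0, 506.5, 204.9], [0.0, 0.0, 1.0]] [[0.03, 0.988, -0.15, 0.345], [-1.0, 0.031, 0.006, 0.044], [0.01, 0.15, 0.989, 1.629], [0.0, 0.0, 0.0, 1.0]] ['pixels', 'mtx', 'world_from_camera', 'shot']
power_top [([204.8, 229.0], 0.47)]
lid_strip [([248.6, 194.4], 0.96)]
packer [([201.6, 229.8], 0.4)]
lid_panel [([247.4, 199.2], 0.64), ([279.5, 286.4], 0.37)]
jar_c [([275.7, 288.5], 0.72), ([250.6, 194.6], 0.56)]
jar_a [([275.7, 288.5], 0.72), ([250.6, 194.6], 0.56)]
spot power []
spot power_top []
```

View pics/scene0.png

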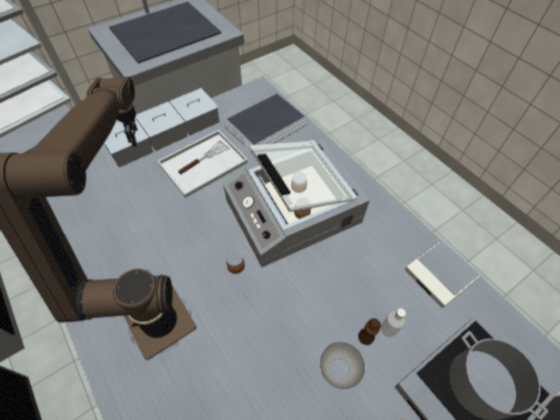

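View pics/top0.png

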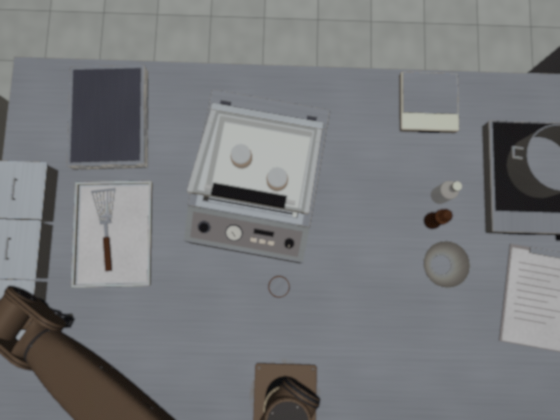

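```bash
cat > h.py <<'E'
import numpy as np,pickle
def ray(p,uv):
    K=p["mtx"];T=p["world_from_camera"]
    d=np.linalg.inv(K)@np.array([uv[0],uv[1],1.]); d=np.array([d[0],-d[1],-d[2]])
    d=T[:3,:3]@d; return T[:3,3],d/np.linalg.norm(d)
def tri(obs):
    A=np.zeros((3,3));b=np.zeros(3)
    for p,uv in obs:
        o,d=ray(p,uv);M=np.eye(3)-np.outer(d,d);A+=M;b+=M@o
    x=np.linalg.solve(A,b)
    return x,[np.linalg.norm((np.eye(3)-np.outer(ray(p,uv)[1],ray(p,uv)[1]))@(x-p["world_from_camera"][:3,3])) for p,uv in obs]
def atz(p,uv,z):
    o,d=ray(p,uv);return o+d*(z-o[2])/d[2]
def proj(p,X):
    T=p["world_from_camera"];c=T[:3,:3].T@(np.asarray(X)-T[:3,3]);c=np.array([c[0],-c[1],-c[2]])
    u=p["mtx"]@c;return u[:2]/u[2]
E
python3 - <<'E'
from h import *
import cv2
s=pickle.load(open('scene.pkl','rb'));t=pickle.load(open('top.pkl','rb'))
print(tri([(s,(239.7,184.9)),(t,(204.8,229))]))
print(tri([(s,(273.1,171.5)),(t,(248.6,194.4))]))
cv2.imwrite('pics/t1.png',cv2.resize(t['pixels'][60:260,140:400],None,fx=3,fy=3,interpolation=2))
cv2.imwrite('pics/s1.png',cv2.resize(s['pixels'][90:290,190:450],None,fx=3,fy=3,interpolation=2))
E
```

```text
(array([0.49530759, 0.2479349 , 0.15483479]), [np.float64(0.004903859988073259), np.float64(0.004903859988073171)])
(array([0.57040481, 0.11721558, 0.31311316]), [np.float64(0.00029746987941255983), np.float64(0.00029746987941259214)])
```

View pics/t1.png

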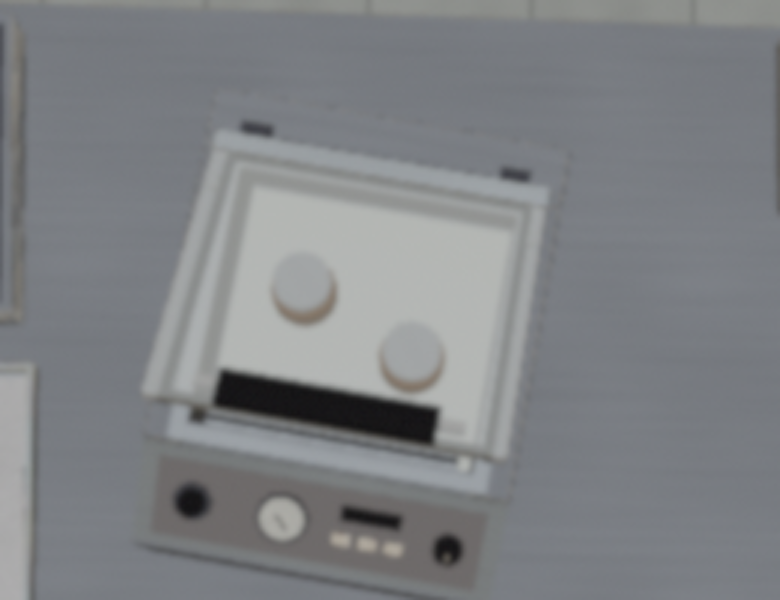

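View pics/s1.png

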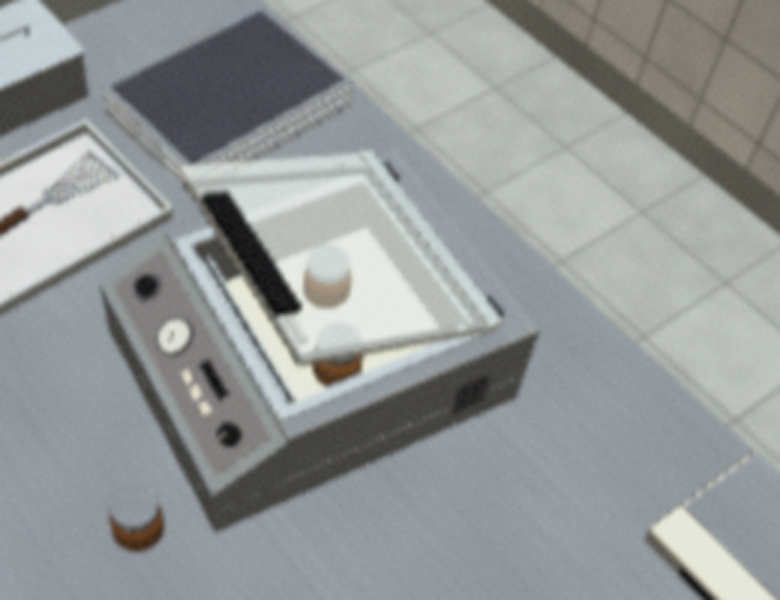

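Run:
```python
from h import *
from scipy.optimize import least_squares
s=pickle.load(open('scene.pkl','rb'));t=pickle.load(open('top.pkl','rb'))
T=lambda a,b:(140+a/3,60+b/3)
S=lambda a,b:(190+a/3,90+b/3)
B=(-.1863,.125,.1555);Kn=(-.1867,-.13,.1564)
fx=[(t,T(192,501),B,2),(s,S(147,287),B,2),(t,T(447,549),Kn,2),(s,S(229,434),Kn,2),
(t,T(137,543),(-.23,.18,.118),1),(t,T(475,590),(-.23,-.18,.118),1),(t,T(217,93),(.23,.18,.175),1),(t,T(572,152),(.23,-.18,.175),1),
(s,S(537,332),(.23,-.18,.175),1),(s,S(217,530),(-.23,-.18,0),1),(s,S(212,495),(-.23,-.18,.118),1),(s,S(102,287),(-.23,.18,.118),1),(t,T(282,518),(-.18,.05,.143),.0)]
ls=[(s,(273.1,171.5)),(t,(248.6,194.4))]
def W(v,X):
    c,n=np.cos(v[2]),np.sin(v[2]);return np.array([v[0]+c*X[0]-n*X[1],v[1]+n*X[0]+c*X[1],X[2]])
def strip(th): 
    c,n=np.cos(th),np.sin(th);return (.175-.29*c+.029*n,0,.185+.29*n+.029*c)
def r(v):
    o=[]
    for p,uv,X,w in fx:o+=list(w*(proj(p,W(v,X))-uv))
    for p,uv in ls:o+=list(2*(proj(p,W(v,strip(v[3])))-uv))
    return np.array(o)
f=least_squares(r,[.65,.1,-.15,.4],loss='soft_l1');v=f.x
print(v,np.round(r(v).reshape(-1,2),1).tolist())
print('btn',W(v,B),'strip',W(v,strip(v[3])),'shut',W(v,strip(0)))
np.save('v.npy',v)
```

```text
[ 0.66069594  0.10241383 -0.14840869  0.33219296] [[-0.8, 1.1], [-2.8, -3.1], [1.1, 0.4], [-1.4, -1.6], [-1.4, -1.0], [4.9, 4.8], [0.0, -3.0], [-0.3, -1.9], [1.5, -1.4], [-0.5, 2.6], [0.3, -0.3], [-1.0, -1.6], [-0.0, -0.0], [1.1, 2.5], [1.5, -0.6]]
btn [0.49492688 0.25358694 0.1555    ] strip [0.57199367 0.11567553 0.30698845] shut [0.54696006 0.11941825 0.214     ]
```

Call:
{"fn": "jog_arm", "kwargs": {"targets": "0 -35 10 0 0 0 -1; 0 -38 10 0 0 0 -1; 10 -38 0 -1 -6.5 0 -1; 25 -30 0 -1 -6.5 0 -1; 25 -30 0 -1 -6.5 0 -1; 25 -30 0 -1 -6.5 0 -1; 25 -30 0 0 0 0 -1; 25 -30 0 0 0 0 -1; 25 -30 0 0 0 0 -1; 0 0 0 0 0 0 -1"}}

```text
time: 1.73
eef_pos: [0.4167, 0.3238, 0.2488]
tcp_rot: [0.182, 0.954, 0.008, 0.238]
contact_force: [0.9, -0.2, 0.9]
opening: -0.001
```

Run:
```python
from h import *
s=pickle.load(open('scene.pkl','rb'));t=pickle.load(open('top.pkl','rb'))
for a in [((239,185.7),(204,227)),((239,185.7),(204,228)),((239.7,184.9),(204.8,229))]:
  print(tri([(s,a[0]),(t,a[1])]), atz(s,a[0],.153),atz(t,a[1],.153))
```

```text
(array([0.49902248, 0.25395267, 0.14174903]), [np.float64(0.0011557655571757602), np.float64(0.0011557655571757914)]) [0.49611174 0.2455161  0.153     ] [0.49680168 0.25282166 0.153     ]
(array([0.49706262, 0.25297228, 0.14384034]), [np.float64(0.002475261021197657), np.float64(0.0024752610211977687)]) [0.49611174 0.2455161  0.153     ] [0.49386713 0.25266967 0.153     ]
(array([0.49530759, 0.2479349 , 0.15483479]), [np.float64(0.004903859988073259), np.float64(0.004903859988073171)]) [0.50048927 0.24734225 0.153     ] [0.49100584 0.25018394 0.153     ]
```

Call:
{"fn": "jog_arm", "kwargs": {"targets": "20 -25 -10 0 0 0 -1; 20 -25 -15 0 0 0 -1; 16 -20 -15 0 0 0 -1; 0 0 0 0 0 0 -1"}}

```text
time: 2.07
eef_pos: [0.4756, 0.2512, 0.2112]
tcp_rot: [0.183, 0.953, 0.011, 0.241]
contact_force: [-1.0, -0.7, -0.4]
opening: -0.0
```

Run:
```python
from plant import *
from h import *
import cv2
from scipy.spatial.transform import Rotation as R
st=get_state(); print(np.round(st['eef_pos'],4),R.from_quat(st['tcp_rot']).as_matrix()[:,2],np.round(st['contact_force'],1))
X=st['eef_pos']; v=np.load('v.npy')
ims=[]
for n in('scene','top'):
    p=read_camera(n); pickle.dump(p,open(n+'2.pkl','wb'))
    for q in("power_top","lid_strip"):print(n,q,[(np.round(d["uv"],1).tolist(),round(d["p"],2)) for d in mark_of(q,p)][:2])
    u=proj(p,X);print('tcp',u)
    im=p['pixels'].copy();c=u.astype(int)
    im=cv2.resize(im[c[1]-50:c[1]+50,c[0]-50:c[0]+50],None,fx=4,fy=4,interpolation=2)
    for P,col in((X,(0,0,255)),((.495,.2505,.1555),(0,255,0))):
        w=(proj(p,P)-(c-50))*4; cv2.circle(im,tuple(w.astype(int)),3,col,-1)
    ims.append(im)
cv2.imwrite('pics/h2.png',np.hstack(ims))
```

```text
[0.4756 0.2512 0.2112] [ 0.46296951 -0.0670987  -0.88383087] [-1.  -0.7 -0.4]
scene power_top [([241.6, 185.0], 0.47)]
scene lid_strip [([272.2, 172.8], 0.75), ([365.2, 335.7], 0.29)]
tcp [232.43507856 177.68129939]
top power_top [([202.2, 226.4], 0.44)]
top lid_strip [([249.7, 193.0], 0.66)]
tcp [201.36141022 232.33405972]
```

View pics/h2.png

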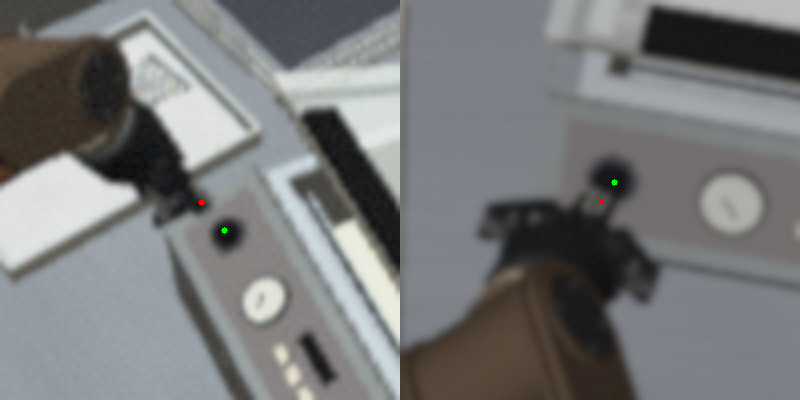

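Call:
{"fn": "jog_arm", "kwargs": {"targets": "6 0 -20 0 0 0 -1; 6 0 -18 0 0 0 -1; 2 0 -4 0 0 0 -1; 2 0 -4 0 0 0 -1; 0 0 0 0 0 0 -1"}}

```text
time: 2.78
eef_pos: [0.4913, 0.2621, 0.1734]
tcp_rot: [0.177, 0.953, 0.018, 0.247]
contact_force: [-0.2, -0.4, 0.2]
opening: -0.0
```

Call:
{"fn": "jog_arm", "kwargs": {"targets": "0 -6 -2 0 0 0 -1; 0 -5 -2 0 0 0 -1; 0 0 0 0 0 0 -1"}}

```text
time: 3.03
eef_pos: [0.4916, 0.2517, 0.1714]
tcp_rot: [0.176, 0.953, 0.019, 0.248]
contact_force: [-0.2, -0.3, -0.7]
opening: -0.002
```

Run:
```python
from plant import *
import numpy as np
st=get_state(); print({k:np.round(st[k],4).tolist() for k in('eef_pos','qpos','dq')})
```

```text
{'eef_pos': [0.4916, 0.2517, 0.1714], 'qpos': [0.395, -0.1092, 2.1763, -0.386, 0.6621, -0.5544], 'dq': [0.0048, -0.0116, -0.0058, 0.0034, 0.0025, 0.0003]}
```

Call:
{"fn": "jog_arm", "kwargs": {"targets": "0 0 -5 0 0 0 -1; 1 0 -4 0 0 0 -1; 1 0 -3 0 0 0 -1; 0 0 0 0 0 0 -1"}}

```text
time: 3.37
eef_pos: [0.4944, 0.2512, 0.1603]
tcp_rot: [0.177, 0.952, 0.02, 0.249]
contact_force: [0.1, -0.2, -1.1]
opening: -0.0
```

Call:
{"fn": "jog_arm", "kwargs": {"targets": "1 0 -3 0 0 0 -1; 1 0 -3 0 0 0 -1; 0 0 0 0 0 0 -1"}}

```text
time: 3.62
eef_pos: [0.4972, 0.2512, 0.1546]
tcp_rot: [0.176, 0.952, 0.02, 0.25]
contact_force: [-0.3, -0.4, -0.7]
opening: 0.0
```

Call:
{"fn": "jog_arm", "kwargs": {"targets": "0 0 -2 0 0 0 -1; 1 0 -2 0 0 0 -1; 0 0 0 0 0 0 -1"}}

```text
time: 3.87
eef_pos: [0.4989, 0.2511, 0.1512]
tcp_rot: [0.176, 0.952, 0.019, 0.25]
contact_force: [-2.3, -0.7, 1.8]
opening: -0.002
```

Call:
{"fn": "jog_arm", "kwargs": {"targets": "1 0 -2 0 0 0 -1; 1 0 -2 0 0 0 -1; 0 0 0 0 0 0 -1"}}

```text
time: 4.12
eef_pos: [0.4989, 0.2514, 0.1518]
tcp_rot: [0.178, 0.952, 0.017, 0.249]
contact_force: [0.0, 0.2, 0.0]
opening: -0.002
```

Call:
{"fn": "jog_arm", "kwargs": {"targets": "2 0 -4 0 0 0 -1; 2 0 -4 0 0 0 -1"}}

```text
time: 4.28
eef_pos: [0.5004, 0.2519, 0.1508]
tcp_rot: [0.181, 0.952, 0.014, 0.246]
contact_force: [-49.1, -5.8, 48.4]
opening: -0.001
```

```bash
cat > look.py <<'E'
from plant import *
from h import *
import cv2,sys
st=get_state(); X=st['eef_pos'];print(np.round(X,4),np.round(st['contact_force'],1))
ims=[]
for n in('scene','top'):
    p=read_camera(n)
    for q in("power_top","lid_strip"):print(n,q,[(np.round(d["uv"],1).tolist(),round(d["p"],2)) for d in mark_of(q,p)][:2])
    u=proj(p,X)
    c=u.astype(int)
    im=cv2.resize(p['pixels'][c[1]-50:c[1]+50,c[0]-50:c[0]+50],None,fx=4,fy=4,interpolation=2)
    w=(u-(c-50))*4; cv2.circle(im,tuple(w.astype(int)),3,(0,0,255),-1)
    ims.append(im)
cv2.imwrite('pics/'+sys.argv[1],np.hstack(ims))
E
python3 look.py h3.png
```

```text
[0.5004 0.2519 0.1508] [-49.1  -5.8  48.4]
scene power_top [([292.8, 210.1], 0.6)]
scene lid_strip [([269.7, 177.0], 0.79)]
top power_top []
top lid_strip [([248.8, 194.0], 0.88)]
```

View pics/h3.png

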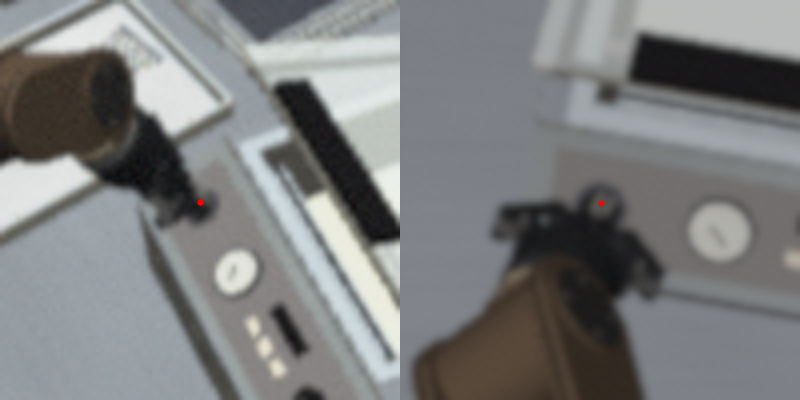

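Call:
{"fn": "jog_arm", "kwargs": {"targets": "-9 1 18 0 0 0 -1; -14 2 28 0 0 0 -1; -14 2 28 0 0 0 -1; 0 0 0 0 0 0 -1"}}

```text
time: 4.92
eef_pos: [0.4602, 0.2578, 0.2271]
tcp_rot: [0.18, 0.952, 0.015, 0.246]
contact_force: [1.0, 0.2, 0.4]
opening: 0.001
```

```bash
python3 look.py h4.png
```

```text
[0.4602 0.2578 0.2271] [1.  0.2 0.4]
scene power_top [([240.2, 186.7], 0.57)]
scene lid_strip [([270.8, 172.3], 0.78)]
top power_top [([203.7, 223.0], 0.64)]
top lid_strip [([250.0, 193.6], 0.86), ([108.3, 233.2], 0.33)]
```

View pics/h4.png

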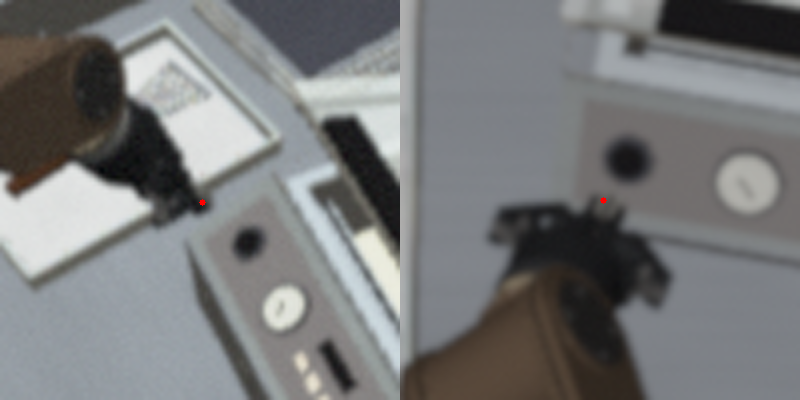

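Run:
```python
from plant import *
from h import *
import cv2
rows=[]
for n,c in(('scene',(239,185)),('top',(204,227))):
    a=pickle.load(open(n+'.pkl','rb'));b=read_camera(n); pickle.dump(b,open(n+'3.pkl','wb'))
    v=np.load('v.npy');R=np.array([[np.cos(v[2]),-np.sin(v[2])],[np.sin(v[2]),np.cos(v[2])]])
    im=[]
    for p in(a,b):
        g=cv2.cvtColor(p['pixels'],cv2.COLOR_BGR2GRAY).astype(float)[c[1]-9:c[1]+10,c[0]-9:c[0]+10]
        w=np.clip(75-g,0,None);yy,xx=np.mgrid[-9:10,-9:10]
        print(n,g.min(),np.sum(w),c[0]+(w*xx).sum()/w.sum(),c[1]+(w*yy).sum()/w.sum())
        im.append(cv2.resize(p['pixels'][c[1]-16:c[1]+16,c[0]-16:c[0]+16],None,fx=12,fy=12,interpolation=2))
    for nm,o in(('out',0),('in',.007)):
        X=np.array([-.1863+.447*o,.125,.1555-.894*o]);w=np.r_[v[:2]+R@X[:2],X[2]];print(nm,proj(b,w))
    rows.append(np.hstack(im))
cv2.imwrite('pics/cmp.png',np.vstack(rows)[:, :][::1])
cv2.imwrite('pics/cmp.png',cv2.resize(np.vstack(rows),(600,600)))
```

```text
scene 22.0 1482.0 238.29689608636977 185.05330634278002
scene 21.0 1153.0 238.58109280138768 185.23764093668692
out [237.60808437 184.11800724]
in [238.4623769  184.82720513]
top 20.0 3669.0 203.43663123466885 226.88579994548923
top 21.0 3169.0 203.52414010728936 226.7163142947302
out [203.58794647 227.53938   ]
in [204.09270046 226.71994603]
```

View pics/cmp.png

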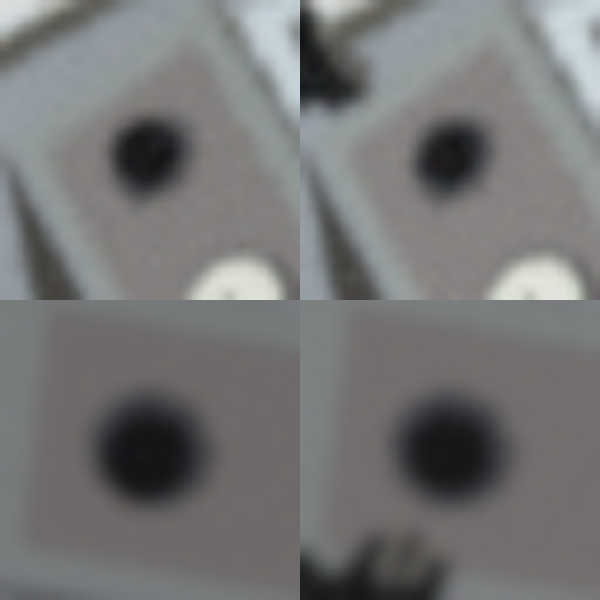

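Call:
{"fn": "jog_arm", "kwargs": {"targets": "-5 0 40 0 0 0 -1; 0 0 40 0 0 0 -1; 0 0 40 1 6.8 0 -1; 0 -15 25 1 6.8 0 -1; 15 -30 10 1 6.8 0 -1; 25 -30 0 1 6.8 0 -1; 30 -25 0 0 0 0 -1; 30 -20 0 0 0 0 -1; 0 0 0 0 0 0 -1"}}

```text
time: 6.07
eef_pos: [0.5523, 0.1271, 0.3676]
tcp_rot: [0.179, 0.984, -0.001, -0.011]
contact_force: [-1.4, -0.6, -0.1]
opening: 0.001
```

```bash
python3 look.py h5.png; python3 -c "
from plant import *
from scipy.spatial.transform import Rotation as R
print(R.from_quat(get_state()['tcp_rot']).as_matrix()[:,2])"
```

```text
[0.5523 0.1271 0.3676] [-1.4 -0.6 -0.1]
scene power_top [([239.5, 185.2], 0.36)]
scene lid_strip [([201.2, 158.2], 0.64), ([271.2, 171.3], 0.55)]
top power_top [([201.3, 224.3], 0.49)]
top lid_strip [([106.3, 232.7], 0.57)]
[-0.0219591   0.00340461 -0.99975307]
```

View pics/h5.png

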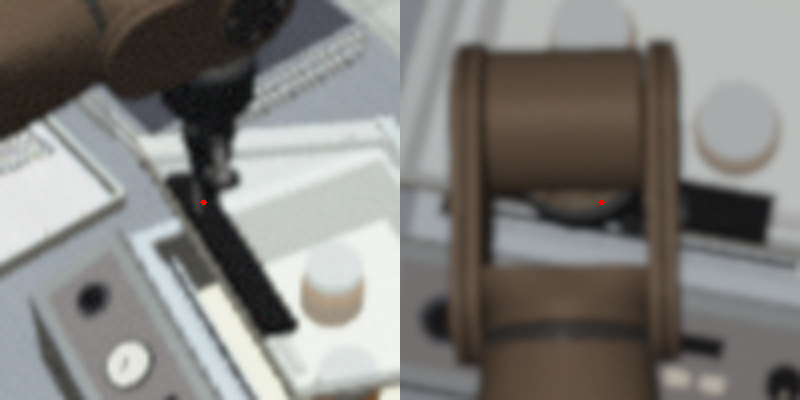

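Call:
{"fn": "jog_arm", "kwargs": {"targets": "18 -10 -15 0 0 0 -1; 2 0 -15 0 0 0 -1; 0 0 -10 0 0 0 -1; 0 0 0 0 0 0 -1"}}

```text
time: 6.7
eef_pos: [0.5641, 0.1277, 0.332]
tcp_rot: [0.171, 0.985, 0.001, -0.008]
contact_force: [-0.8, -0.3, -0.7]
opening: -0.007
```

Call:
{"fn": "jog_arm", "kwargs": {"targets": "8 -11 -4 0 0 0 -1; 0 0 0 0 0 0 -1; 0 0 -6 0 0 0 -1; 0 0 0 0 0 0 -1"}}

```text
time: 7.03
eef_pos: [0.5714, 0.1177, 0.3233]
tcp_rot: [0.169, 0.986, 0.001, -0.007]
contact_force: [0.1, -0.7, -1.9]
opening: -0.003
```

Call:
{"fn": "jog_arm", "kwargs": {"targets": "0 0 -6 0 0 0 -1; 0 0 -6 0 0 0 -1; 0 0 -6 0 0 0 -1; 0 0 0 0 0 0 -1"}}

```text
time: 7.37
eef_pos: [0.5723, 0.1177, 0.3079]
tcp_rot: [0.169, 0.986, 0.001, -0.004]
contact_force: [-1.0, -0.3, 0.2]
opening: 0.001
```

Call:
{"fn": "jog_arm", "kwargs": {"targets": "-3 0 -8 0 0 0 -1; -4 0 -8 0 0 0 -1; -3 0 -8 0 0 0 -1; 0 0 0 0 0 0 -1"}}

```text
time: 7.7
eef_pos: [0.5651, 0.1189, 0.2896]
tcp_rot: [0.169, 0.986, 0.004, 0.003]
contact_force: [-0.2, 0.2, 0.1]
opening: 0.003
```

```bash
python3 look.py h6.png
```

```text
[0.5651 0.1189 0.2896] [-0.2  0.2  0.1]
scene power_top [([243.2, 187.2], 0.43)]
scene lid_strip [([364.9, 338.8], 0.63)]
top power_top [([205.2, 226.1], 0.47)]
top lid_strip [([249.3, 196.7], 0.73)]
```

View pics/h6.png

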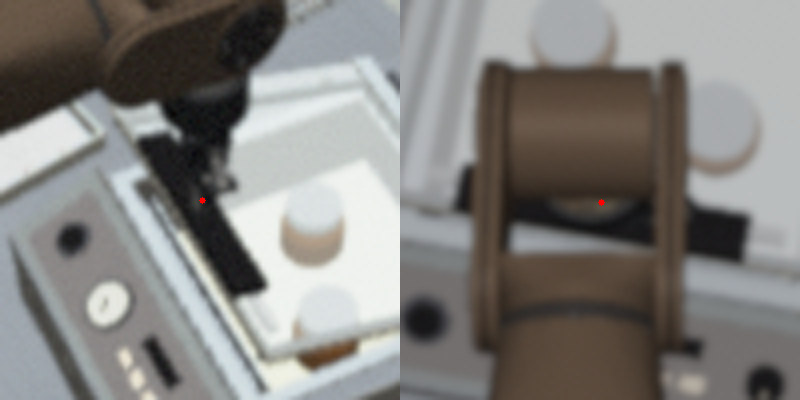

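Call:
{"fn": "jog_arm", "kwargs": {"targets": "-3 0 -9 0 0 0 -1; -3 0 -9 0 0 0 -1; -3 0 -9 0 0 0 -1; -3 0 -9 0 0 0 -1; -2 0 -9 0 0 0 -1; 0 0 0 0 0 0 -1"}}

```text
time: 8.5
eef_pos: [0.5556, 0.1202, 0.2578]
tcp_rot: [0.169, 0.985, 0.008, 0.011]
contact_force: [-0.6, -0.4, 2.8]
opening: 0.002
```

Call:
{"fn": "jog_arm", "kwargs": {"targets": "-2 0 -9 0 0 0 -1; -2 0 -9 0 0 0 -1; -1 0 -9 0 0 0 -1; -1 0 -9 0 0 0 -1; -1 0 -7 0 0 0 -1"}}

```text
time: 8.92
eef_pos: [0.5506, 0.1211, 0.2292]
tcp_rot: [0.169, 0.985, 0.009, 0.015]
contact_force: [-3.8, -1.1, 12.0]
opening: -0.001
```

Call:
{"fn": "jog_arm", "kwargs": {"targets": "-1 0 -8 0 0 0 -1; -1 0 -8 0 0 0 -1; -1 0 -8 0 0 0 -1"}}

```text
time: 9.17
eef_pos: [0.5487, 0.1214, 0.2143]
tcp_rot: [0.169, 0.986, 0.009, 0.017]
contact_force: [-5.3, -0.4, 12.9]
opening: -0.0
```

Call:
{"fn": "jog_arm", "kwargs": {"targets": "0 0 -4 0 0 0 -1; 0 0 -3 0 0 0 -1"}}

```text
time: 9.33
eef_pos: [0.5487, 0.1214, 0.2141]
tcp_rot: [0.168, 0.986, 0.009, 0.017]
contact_force: [-5.1, -0.2, 10.5]
opening: -0.001
```

Call:
{"fn": "jog_arm", "kwargs": {"targets": "0 0 -6 0 0 0 -1; 0 0 -6 0 0 0 -1"}}

```text
time: 9.5
eef_pos: [0.5487, 0.1214, 0.214]
tcp_rot: [0.168, 0.986, 0.008, 0.017]
contact_force: [-12.7, -1.1, 24.6]
opening: 0.002
```

Call:
{"fn": "jog_arm", "kwargs": {"targets": "-2 0 -7 0 0 0 -1; -2 0 -8 0 0 0 -1"}}

```text
time: 9.67
eef_pos: [0.5487, 0.1214, 0.214]
tcp_rot: [0.167, 0.986, 0.009, 0.022]
contact_force: [-11.0, -0.8, 29.3]
opening: 0.001
```

```bash
python3 look.py h7.png; python3 -c "
from plant import *
s=get_state();print(s['time'],s['eef_pos'],s['contact_force'])"
```

```text
[0.5487 0.1214 0.214 ] [-11.   -0.8  29.3]
scene power_top [([241.4, 184.9], 0.57), ([338.4, 369.0], 0.2)]
scene lid_strip [([261.5, 189.5], 0.73)]
top power_top [([427.2, 220.9], 0.53), ([203.2, 226.1], 0.5)]
top lid_strip [([249.0, 209.3], 0.6)]
9.9667 [0.54869275 0.12140321 0.21397471] [-11.05065241  -0.76898247  25.33323166]
```

View pics/h7.png

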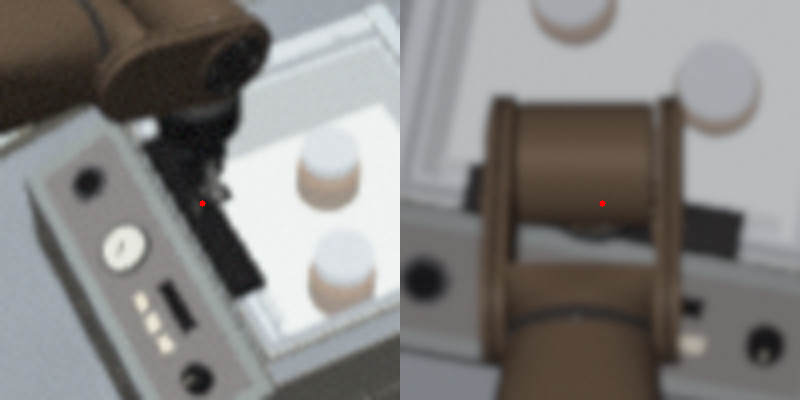

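```bash
python3 -c "
from plant import *
print(sign_off());s=get_state();print(s['time'],s['eef_pos'],s['contact_force'])"
```

```text
the job is handed in; nothing more can be done
None
the job is handed in; nothing more can be done
```

I pushed the power button in first, then pressed the lid shut and handed the job in with the fingertips still holding it, about 10 s into the 40 s limit. `sign_off()` gives no verdict, so what follows rests on my own checks.

- **Power button:** I pushed it square to the panel until it stopped hard at about 6.5 mm by my estimate (0.0045 m counts as on). At the stop the force rose to about 69 N at the fingertips, more than needed but under the 120 N wrist limit. After I backed off, the before-and-after pictures agreed with the button staying in. The shift was small, under a pixel.
- **Lid:** I followed the strip down its arc until it stopped with the strip at z = 0.214 m, exactly the stated shut height. Pushing harder only raised the force; the position did not change. The last reading before handing in was about 25 N down and 11 N sideways, with the position unchanged over 0.3 s. The last picture shows the lid flat.
- **Other things:** The last close-ups show both chamber jars still standing. I took no full picture at the end to recheck `jar_c`, the pan or the things on the right, but the arm's path stayed clear of them.
- **Disagreements:**
  - The networks sometimes reported the button or strip in the wrong place, such as on the sheet pan or at the right of the picture. I ignored those.
  - The two cameras differed by about 5–7 mm on the button. I fitted the packer's whole pose to settle that.
  - The arm did not always reach the position I asked for, once drifting 11 mm sideways. I corrected each such case before touching anything.

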